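# Lid the storage tub and snap its four clips

### The arm

A 6-joint arm with a two-finger parallel gripper is mounted at the origin on a cart in front of the work surface, level with it; the furniture and walls round the work are solid. World frame = base frame: x ahead of the robot, y to its left, z up, the work surface at z = 0. Lengths are in m, angles in degrees, forces in N, time in s.
With the tool pointing down it reaches from about 0.325 to 0.85 m from the base axis. Payload 15.5 kg.
Tool frame: the origin (TCP) lies at the very end of the fingers, on their centre line; the grasp point (between the pads) lies arm.grip_depth behind it (arm.grip_depth is the distance from the TCP to the grasp point, in m); z points along the fingers, y is the direction in which the jaws open and shut (so a half turn about z gives the same grasp; the last joint's range is limited). The gripper opens to 91 mm and grips with 3 to 60 N. Pads are 32 mm wide; open, the fingers measure 118 mm over their backs; the gripper's body (76 mm by 178 mm) begins 60 mm behind the grasp point.
Start: joints at [58.069, 28.281, 77.091, -0, 74.628, -5.472], TCP at [0.278, 0.56, 0.214] pointing down, gripper open.
Joint ranges: [-166.48, 166.48], [-47.26, 123.95], [12.59, 153.08], [-70.14, 250.14], [6.76, 159.57], [-176.63, 176.63]. Speed limits (degrees/s): [108.29, 108.29, 147.25, 172.46, 172.46, 172.46].

### API

Orientations are given as a 3x3 rotation matrix whose columns are the frame's x, y, z axes.
In Python, from rig import arm gives the robot as it stands. Calls block until the motion is done:
- arm.move_to(position, orientation): joint-space move of the TCP to a pose.
- arm.move_l(position, orientation=None, feed=0.15): straight line of the TCP; orientation=None keeps the orientation; feed is the mean speed in m/s.
- arm.move_joints(angles): joint-space move.
- arm.grip(opening): finger opening in m; the grip force is fixed at half the most; returns when the fingers have stopped.
- arm.sleep(seconds).
- arm.solve_ik(position, orientation): joint angles nearest the present ones, or None.
- arm.snapshot(name): name is "scene" or "top" or "wrist"; returns the picture (480x640x3 uint8, red, green, blue); there is no depth.
- arm.get_calibration(name): a dict with "intrinsics" (3x3 intrinsics, pixels), "cam_to_world" (4x4, takes a point from camera to world coordinates). Camera axes: x right, y down, z forward; pixel columns grow to the right and rows downward; lengths in m; the calibration is good to about 2 mm. A picture is of the moment at which its call begins: read the wrist's pose just before it. get_calibration takes no time and is no camera call; for the wrist camera it gives the pose at the moment of the call.
A pose or a line that the arm cannot do raises arm.Unreachable and nothing moves.
- arm.sign_off(): hands the job in, once; it reports no verdict.
Readings, each from a call of its own:
- arm.current_t(): time.
- arm.current_joint_positions(): joint angles.
- arm.current_dq(): joint speeds.
- arm.current_tau(): joint torques, N m.
- arm.current_ee_pos(): TCP position.
- arm.current_tool_rot(): TCP orientation.
- arm.current_force(): force on the tool from outside, world axes, zero at the start.
- arm.current_torque(): the same for the moment, N m.
- arm.current_width(): finger opening in m.
Only numpy, scipy, OpenCV 4.12 (cv2) and the standard library are available. Lean on these libraries where they do the work, as an engineer would, in place of code of your own. Each camera call takes 0.05 s, during which the arm holds its last target.

### The job

Close the storage tub for the fridge: set the blue lid fully home on the tub, then fold its four clip flaps down one after another until each snaps over its catch bar and stays down. Feel for the snap and press no harder than it needs, because the clips break easily, and leave the other things on the worktop alone.

Things in the scene. Friction and masses are not known exactly. Their poses are not given: they have to be found in the camera images.
- tub: Clear plastic storage tub, open on top, fixed on the worktop, two dip tubs inside. Walls 110 (x) by 144 (y) mm outside, 84 mm high. Origin: centre of the underside; z up, y along its long side. 20 mm below the rim each wall carries a level catch bar (round, 5 mm) standing out 13 mm. Walls are bowed from hot washing: each bar is up to 4.4 mm in or out, and no reading shows how much.
- tub_mouth (a point): Centre of the tub's mouth, level with the top of its rim, 84 mm above the worktop. The mouth is 104 (x) by 138 (y) mm inside, the rim 116 by 150 mm outside.
- lid: Loose blue lid, 0.33 kg, lying right way up beside the tub. Plate 134 (x) by 168 (y) mm, 4 mm thick; under it a plug 10 mm deep, 101.6 by 135.6 mm, its lower half 4.4 mm narrower, that enters the mouth with 1.2 mm play on every side, long side along the tub's long side (either way round). Origin: centre of the plug's underside, 10 mm below the plate; z up, y along the long side.
- lid_seat (a point): Point on the lid: centre of the plate's underside. With the lid fully home it lies on tub_mouth, the plate resting on the rim.
- lid_handle (a point): Point on the lid: middle of its upright bar handle, 12 mm above the plate's top. The bar is 12 mm thick (lid x), 60 mm long (lid y) and 24 mm high, in the centre of the lid.
- flap_front (a joint): Fold angle (rad) of the light blue clip flap on the long edge nearest the robot (lid -x): 0 = straight out, level with the lid; negative = raised; pi/2 = hanging straight down along the tub's wall. A weak spring with friction (0.03 N m at most) returns it to between -0.7 and 0.3 when let go. On a seated lid it snaps over the catch bar between about 1.25 and 1.85 and then stays down by itself.
- clip_front: That flap: a plate 60 mm wide, 34 mm long, 3 mm thick at the hinge; its outer face rises to 8.5 mm at the free end as a thumb ramp; hook ridge on the inner (lower) face 24 mm from the hinge. Origin: middle of the hinge line, 70 mm from the lid's centre, 2 mm below the plate's top; x to the free end, y along the hinge, z outward. Pressed near the free end it snaps at 3 to 7 N, then is hard. Over 20 N breaks it.
- flap_back (a joint): Fold angle (rad) of the light blue clip flap on the long far edge (lid +x): 0 = straight out, level with the lid; negative = raised; pi/2 = hanging straight down along the tub's wall. A weak spring with friction (0.03 N m at most) returns it to between -0.7 and 0.3 when let go. On a seated lid it snaps over the catch bar between about 1.25 and 1.85 and then stays down by itself.
- clip_back: That flap: a plate 60 mm wide, 34 mm long, 3 mm thick at the hinge; its outer face rises to 8.5 mm at the free end as a thumb ramp; hook ridge on the inner (lower) face 24 mm from the hinge. Origin: middle of the hinge line, 70 mm from the lid's centre, 2 mm below the plate's top; x to the free end, y along the hinge, z outward. Pressed near the free end it snaps at 3 to 7 N, then is hard. Over 20 N breaks it.
- flap_left (a joint): Fold angle (rad) of the light blue clip flap on the short edge on the left (lid +y): 0 = straight out, level with the lid; negative = raised; pi/2 = hanging straight down along the tub's wall. A weak spring with friction (0.03 N m at most) returns it to between -0.7 and 0.3 when let go. On a seated lid it snaps over the catch bar between about 1.25 and 1.85 and then stays down by itself.
- clip_left: That flap: a plate 44 mm wide, 34 mm long, 3 mm thick at the hinge; its outer face rises to 8.5 mm at the free end as a thumb ramp; hook ridge on the inner (lower) face 24 mm from the hinge. Origin: middle of the hinge line, 87 mm from the lid's centre, 2 mm below the plate's top; x to the free end, y along the hinge, z outward. Pressed near the free end it snaps at 3 to 7 N, then is hard. Over 20 N breaks it.
- flap_right (a joint): Fold angle (rad) of the light blue clip flap on the short edge on the right (lid -y): 0 = straight out, level with the lid; negative = raised; pi/2 = hanging straight down along the tub's wall. A weak spring with friction (0.03 N m at most) returns it to between -0.7 and 0.3 when let go. On a seated lid it snaps over the catch bar between about 1.25 and 1.85 and then stays down by itself.
- clip_right: That flap: a plate 44 mm wide, 34 mm long, 3 mm thick at the hinge; its outer face rises to 8.5 mm at the free end as a thumb ramp; hook ridge on the inner (lower) face 24 mm from the hinge. Origin: middle of the hinge line, 87 mm from the lid's centre, 2 mm below the plate's top; x to the free end, y along the hinge, z outward. Pressed near the free end it snaps at 3 to 7 N, then is hard. Over 20 N breaks it.
- mug_1: White stoneware mug, 82x120x94 mm, standing by; leave it alone. Origin: centre of its underside.
- salt_shaker: White salt dredger, 68 mm across, 115 mm high, standing by; leave it alone. Origin: centre of its underside.
- red_bottle: Red sauce bottle, 63 mm across, 226 mm high, standing by; leave it alone. Origin: centre of its underside.
- dip_c: Green lidded dip tub, 66x73x37 mm, standing by; leave it alone. Origin: centre of its underside.
- pad: Order pad, 116x74x9 mm, standing by; leave it alone. Origin: centre of its underside.

How it is judged (in metres and radians):
On the way:
1. the lid sits fully home on the tub's rim (horizontal distance between lid_seat and tub_mouth below 0.005 m and z of lid_seat in the frame of tub_mouth between -0.003 and 0.0025 m and angle between the y axis of lid and the y axis of tub, either way round below 0.06 rad and angle between lid's own z axis and vertical below 0.04 rad), for 0.2 s.
At the end, for the whole second after the job is handed in: The lid lies flat on the tub's rim (within 5 mm of centre, 2.5 mm of height and 0.06 rad), and all four clip flaps are snapped down (past 1.2 rad) and stay there by themselves (all of step 1 and value of joint each of flap_front, flap_back, flap_left, flap_right above 1.2 rad and linear speed of lid below 0.02 m/s); the robot touches nothing.
It fails at once if more than 20 N pressed on a clip flap (contact force between any of the fingers, the arm and clip_front above 20 N or contact force between any of the fingers, the arm and clip_back above 20 N or contact force between any of the fingers, the arm and clip_left above 20 N or contact force between any of the fingers, the arm and clip_right above 20 N).
It fails at once if a bystander shoved (more than 30 mm) or tipped (distance of any of mug_1, salt_shaker, red_bottle, dip_c, pad from where it was at the start of the episode above 0.03 m or angle between any of mug_1, salt_shaker, red_bottle, dip_c, pad's own z axis and vertical above 0.5 rad).
It also fails if it takes over 66 s, if anything falls off the work surface, if the arm or the gripper's body presses on something with over 40 N, if the wrist force passes 120 N, or if a joint passes its speed limit or range.

## Working session

There is one attempt and no reset: what is moved stays moved. The work goes in short steps, each a Python script; the robot and the scene stay as the last script left them, time stands still between calls to the robot, and variables do not carry over. Pictures are saved under pics/ and viewed, and the job is handed in when it is done.

```bash
ls; mkdir -p pics; python3 - <<'E'
from rig import arm
import cv2
for n in ("scene","top","wrist"):
    c=arm.get_calibration(n); im=arm.snapshot(n); cv2.imwrite(f"pics/a_{n}.png",im[:,:,::-1]); print(n,c["intrinsics"].round(1).tolist(),c["cam_to_world"].round(4).tolist())
print(arm.current_t(),arm.grip_depth,arm.current_ee_pos(),arm.current_width(),arm.current_force())
E
```

```text
pics
scene [[615.5, 0.0, 307.3], [0.0, 615.5, 242.7], [0.0, 0.0, 1.0]] [[-0.9869, -0.1112, 0.1172, 0.3707], [-0.1612, 0.6271, -0.7621, 1.4739], [0.0112, -0.771, -0.6367, 1.3193], [0.0, 0.0, 0.0, 1.0]]
top [[543.5, 0.0, 319.0], [0.0, 543.5, 244.0], [0.0, 0.0, 1.0]] [[-0.2833, -0.8601, 0.4242, -0.0166], [-0.959, 0.2598, -0.1136, 0.1432], [-0.0125, -0.439, -0.8984, 1.3872], [0.0, 0.0, 0.0, 1.0]]
wrist [[392.5, 0.0, 320.2], [0.0, 392.5, 239.3], [0.0, 0.0, 1.0]] [[0.4455, 0.8549, 0.2658, 0.2019], [0.8953, -0.4251, -0.1331, 0.5976], [-0.0008, 0.2973, -0.9548, 0.384], [0.0, 0.0, 0.0, 1.0]]
0.15 0.0188 [0.27831579 0.55929004 0.21348139] 0.09121555762812493 [-0.11643457 -0.49848231  0.29912854]
```

View pics/a_scene.png

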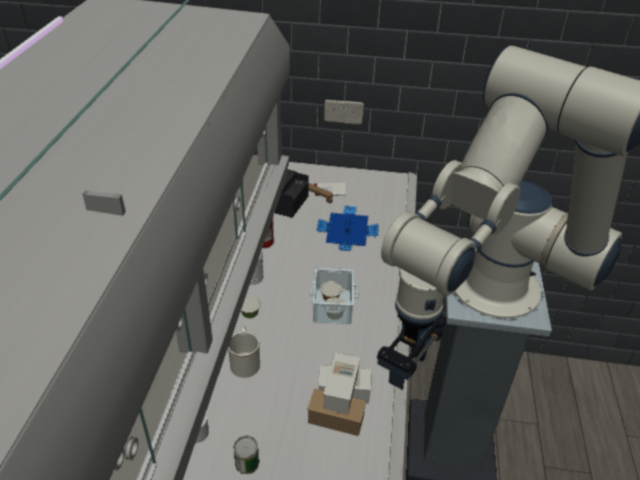

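View pics/a_top.png

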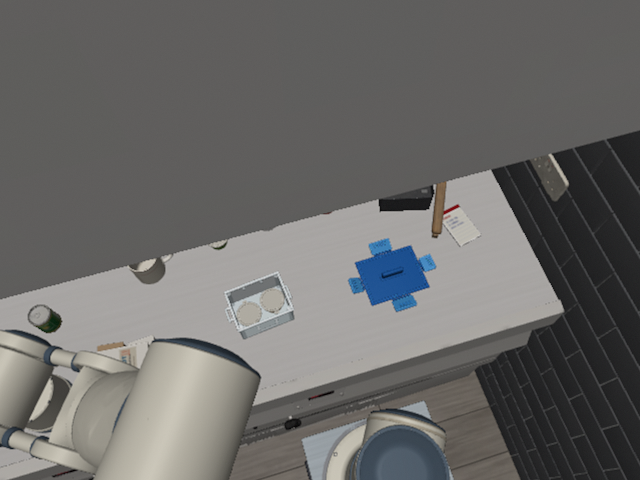

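View pics/a_wrist.png

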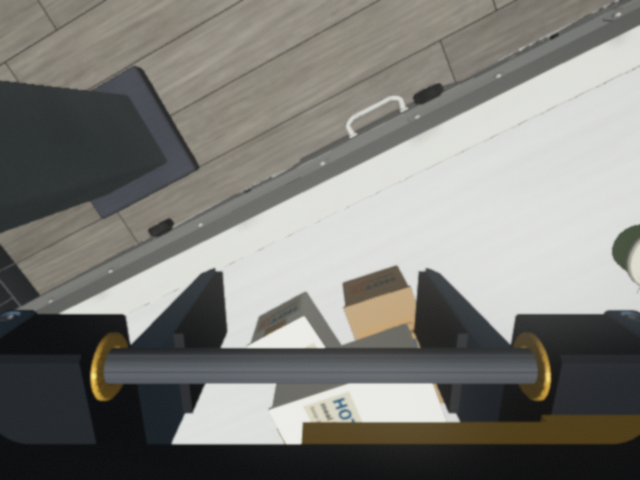

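```bash
cat > h.py <<'E'
import numpy as np, cv2
from rig import arm
def ray(cal,uv):
    K=cal["intrinsics"];T=cal["cam_to_world"]
    d=np.linalg.inv(K)@np.c_[np.atleast_2d(uv),np.ones(len(np.atleast_2d(uv)))].T
    return T[:3,3],(T[:3,:3]@d).T
def onz(cal,uv,z):
    o,d=ray(cal,uv); return o+d*((z-o[2])/d[:,2])[:,None]
def proj(cal,P):
    T=np.linalg.inv(cal["cam_to_world"]);p=(T[:3,:3]@np.atleast_2d(P).T+T[:3,3:]);q=cal["intrinsics"]@p
    return (q[:2]/q[2]).T
def rot(yaw):  # tool down, tool y (jaw axis) at yaw deg from world x
    a=np.radians(yaw);y=np.array([np.cos(a),np.sin(a),0]);z=np.array([0,0,-1.]);return np.c_[np.cross(y,z),y,z]
def save(n,im,box=None,s=1):
    if box: im=im[box[1]:box[3],box[0]:box[2]]
    cv2.imwrite(f"pics/{n}.png",cv2.resize(im,None,fx=s,fy=s,interpolation=cv2.INTER_CUBIC)[:,:,::-1])
E
python3 - <<'E'
from h import *
for n,zs in (("top",0),("scene",0)):
    im=cv2.imread(f"pics/a_{n}.png");cal=arm.get_calibration(n)
    hsv=cv2.cvtColor(im,cv2.COLOR_BGR2HSV)
    m=cv2.inRange(hsv,(100,120,40),(125,255,255))
    k,l,st,ce=cv2.connectedComponentsWithStats(m)
    for i in range(1,k):
        if st[i,4]>30: print(n,st[i],ce[i].round(1), hsv[l==i].mean(0).round())
    dark=cv2.inRange(hsv,(100,200,40),(125,255,190))
    cv2.imwrite(f"pics/m_{n}.png",dark)
    cs,_=cv2.findContours(dark,cv2.RETR_EXTERNAL,cv2.CHAIN_APPROX_NONE)
    c=max(cs,key=cv2.contourArea);P=onz(cal,c[:,0,:].astype(float),0.014)[:,:2]
    print(n,cv2.minAreaRect((P*1000).astype(np.float32)))
    im=cv2.imread(f"pics/a_{n}.png")[:,:,::-1]
    save("c_"+n,im,(210,220,450,350) if n=="top" else (290,190,390,340),3.3 if n=="top" else 4)
cal=arm.get_calibration("top")
print(onz(cal,[[640,120],[0,297],[320,210],[185,170]],0),onz(cal,[[0,297],[320,210],[640,120]],.5))
E
```

```text
top [ 349  239   87   72 3619] [391.5 274.7] [106. 194. 148.]
top ((489.4148864746094, -196.75205993652344), (135.97373962402344, 169.14041137695312), 2.076261281967163)
scene [ 317  206   61   44 1508] [347.2 228.5] [107. 204. 121.]
scene ((490.3732604980469, -187.4442901611328), (134.7285614013672, 166.78135681152344), 8.983293533325195)
[[ 0.76352216 -1.12966347  0.        ]
 [ 0.73580861  0.8482868   0.        ]
 [ 0.74379789 -0.06631831  0.        ]
 [ 0.997953    0.28852951  0.        ]] [[ 0.46460346  0.59415058  0.5       ]
 [ 0.4697131   0.00920376  0.5       ]
 [ 0.48232799 -0.67087156  0.5       ]]
```

View pics/c_top.png

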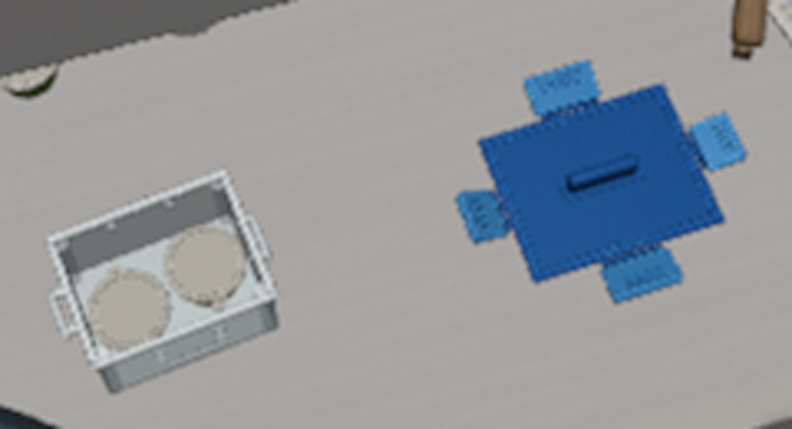

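View pics/c_scene.png

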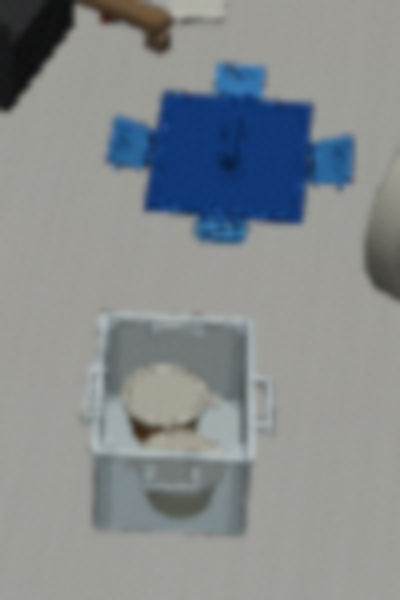

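```bash
python3 - <<'E'
from h import *
ct=arm.get_calibration("top");cs=arm.get_calibration("scene")
def pl(cal,a,b):
    o,d=ray(cal,[a,b]);n=np.cross(d[0],d[1]);n/=np.linalg.norm(n);return n,n@o
n1,c1=pl(ct,[0,297],[640,120]);n2,c2=pl(cs,[288,80],[165,440])
print(n1,n2); print("x,z",np.linalg.solve(np.array([[n1[0],n1[2]],[n2[0],n2[2]]]),[c1,c2]))
uv=np.array([[52,240],[224,175],[275,297],[100,363]])/3.3+[210,220]
P=onz(ct,uv,.084);print("tub",P.round(4),P.mean(0),[np.linalg.norm(P[i]-P[(i+1)%4]) for i in range(4)])
d=P[1]-P[0];print(np.degrees(np.arctan2(d[1],d[0])), )
d=P[2]-P[1];print(np.degrees(np.arctan2(d[1],d[0])), )
uv=np.array([[105,315],[253,320],[250,458],[92,452]])/4+[290,190]
P=onz(cs,uv,.084);print("tub sc",P.round(4),P.mean(0))
hm=np.array([[570,188],[636,168]])/3.3+[210,220]; print("handle",onz(ct,hm,.038))
R=rot(0)
for p in ([.489,-.197,.3],[.489,-.197,.02],[.48,.15,.3],[.62,.15,.08],[.48,.3,.08],[.48,.0,.08],[.38,.15,.08]):
  print(p,[ (None if (q:=arm.solve_ik(np.array(p),rot(y))) is None else np.round(q)) for y in (0,90,180,-90)])
E
```

```text
[-0.87632304 -0.01227838 -0.48156741] [0.95003019 0.03730043 0.30992147]
x,z [ 1.02157896 -0.49839659]
tub [[0.5344 0.2467 0.084 ]
 [0.5489 0.1049 0.084 ]
 [0.4397 0.0929 0.084 ]
 [0.4273 0.2328 0.084 ]] [0.48759544 0.16932473 0.084     ] [np.float64(0.1425532582743047), np.float64(0.1098218618830634), np.float64(0.14045510977028067), np.float64(0.10805742038247566)]
-84.17389292725179
-173.76362678729086
tub sc [[0.552  0.1117 0.084 ]
 [0.442  0.098  0.084 ]
 [0.4289 0.2426 0.084 ]
 [0.5393 0.2559 0.084 ]] [0.49055214 0.1770363  0.084     ]
handle [[ 0.47667757 -0.16292145  0.038     ]
 [ 0.47783112 -0.22027137  0.038     ]]
[0.489, -0.197, 0.3] [array([-28.,  16.,  83.,  -0.,  81., -28.]), array([ -28.,   16.,   83.,   -0.,   81., -118.]), array([-28.,  16.,  83.,  -0.,  81., 152.]), array([-28.,  16.,  83.,  -0.,  81.,  62.])]
[0.489, -0.197, 0.02] [array([-28.,  36., 102.,  -0.,  42., -28.]), array([ -28.,   36.,  102.,   -0.,   42., -118.]), array([-28.,  36., 102.,  -0.,  42., 152.]), array([-28.,  36., 102.,  -0.,  42.,  62.])]
[0.48, 0.15, 0.3] [array([11., 14., 86., -0., 80.
[... 247 characters left out ...]
82.]), array([   8.,   38.,   83.,   -0.,   59., -172.]), array([ 8., 38., 83., -0., 59., 98.])]
[0.48, 0.3, 0.08] [array([26., 33., 94., -0., 53., 26.]), array([ 26.,  33.,  94.,  -0.,  53., -64.]), array([  26.,   33.,   94.,   -0.,   53., -154.]), array([ 26.,  33.,  94.,  -0.,  53., 116.])]
[0.48, 0.0, 0.08] [array([ -7.,  28., 106.,  -0.,  46.,  -7.]), array([ -7.,  28., 106.,  -0.,  46., -97.]), array([ -7.,  28., 106.,  -0.,  46., 173.]), array([ -7.,  28., 106.,  -0.,  46.,  83.])]
[0.38, 0.15, 0.08] [array([ 13.,  24., 115.,  -0.,  41.,  13.]), array([ 13.,  24., 115.,  -0.,  41., -77.]), array([  13.,   24.,  115.,   -0.,   41., -167.]), array([ 13.,  24., 115.,  -0.,  41., 103.])]
```

```bash
python3 - <<'E'
from h import *
from scipy.spatial.transform import Rotation as Ro
arm.move_to(np.array([.45,.16,.30]),rot(0)) ; cal=arm.get_calibration("wrist");im=arm.snapshot("wrist");save("b_tub",im);np.savez("b_tub.npz",**cal,im=im)
R=Ro.from_euler('y',-45,degrees=True).as_matrix()@rot(90)
p=np.array([.35,0,.35]);print(R)
try:
  arm.move_to(p,R);cal=arm.get_calibration("wrist");im=arm.snapshot("wrist");save("b_hood",im);np.savez("b_hood.npz",**cal,im=im)
except arm.Unreachable as e: print(e)
arm.move_to(np.array([.46,-.19,.25]),rot(0)) ; cal=arm.get_calibration("wrist");im=arm.snapshot("wrist");save("b_lid",im);np.savez("b_lid.npz",**cal,im=im)
print(arm.current_t(),arm.current_force())
E
```

```text
[[-7.07106781e-01  4.32978028e-17  7.07106781e-01]
 [ 6.12323400e-17  1.00000000e+00  0.00000000e+00]
 [-7.07106781e-01  4.32978028e-17 -7.07106781e-01]]
6.1417 [ 0.37743744  0.39854593 -0.34544558]
```

View pics/b_tub.png

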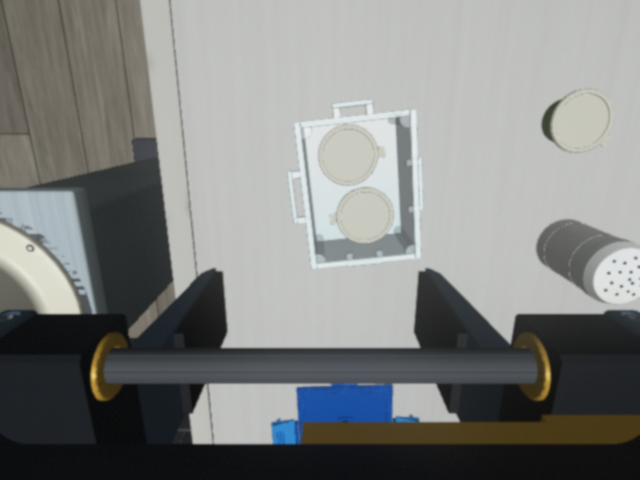

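View pics/b_hood.png

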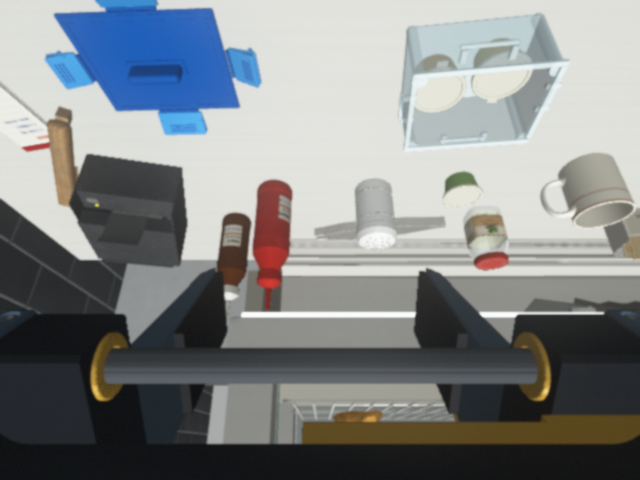

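View pics/b_lid.png

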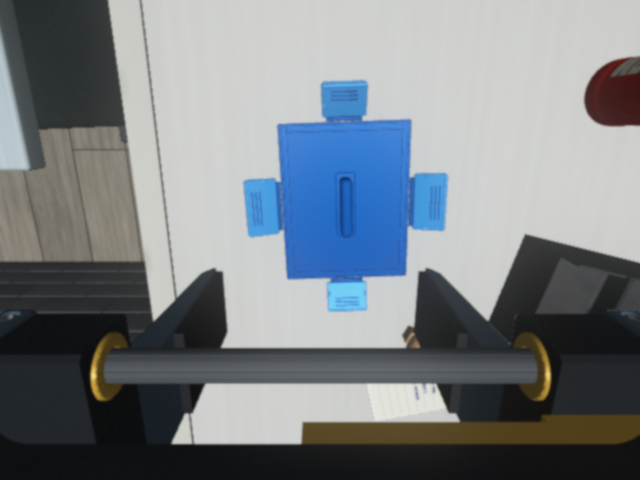

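```bash
python3 - <<'E'
from h import *
d=np.load("b_lid.npz");cal={k:d[k] for k in("intrinsics","cam_to_world")};im=d["im"]
hsv=cv2.cvtColor(im,cv2.COLOR_RGB2HSV)
print(hsv[200,310],hsv[205,262],hsv[205,346])
m=cv2.inRange(hsv,(105,185,40),(125,255,255));m=cv2.morphologyEx(m,cv2.MORPH_OPEN,np.ones((15,15)))
cs,_=cv2.findContours(m,cv2.RETR_EXTERNAL,cv2.CHAIN_APPROX_NONE);c=max(cs,key=cv2.contourArea)
print(cv2.boundingRect(c))
P=onz(cal,c[:,0].astype(float),.014)[:,:2]*1000;print("lid",cv2.minAreaRect(P.astype(np.float32)))
a=onz(cal,[[345,179],[345,236]],.038);print("handle",a)
save("d_lid",im,(230,70,460,320),2.4)
d=np.load("b_tub.npz");im=d["im"];save("d_tub",im,(280,90,440,280),3.1)
cal={k:d[k] for k in("intrinsics","cam_to_world")}
print("shaker top",onz(cal,[[622,275]],.115),"dip top",onz(cal,[[580,120]],.037))
d=np.load("b_hood.npz");cal={k:d[k] for k in("intrinsics","cam_to_world")}
print("hood: bottle base/top",onz(cal,[[273,190]],0.0),onz(cal,[[268,310]],.226),"worktop back edge",onz(cal,[[320,262]],0), "brush",onz(cal,[[63,115]],.02),"blackbox",onz(cal,[[85,160]],.08), onz(cal,[[180,170]],.08))
E
```

```text
[107 199 201] [104 172 219] [107 215 187]
(284, 142, 123, 134)
lid ((485.9914855957031, -200.723388671875), (129.28770446777344, 144.82571411132812), 1.2263760566711426)
handle [[ 0.48359541 -0.16214041  0.038     ]
 [ 0.4847346  -0.22017683  0.038     ]]
shaker top [[0.74405724 0.09922949 0.115     ]] dip top [[0.72381858 0.24347771 0.037     ]]
hood: bottle base/top [[ 0.7589047  -0.08492704  0.        ]] [[ 0.7558561  -0.07977143  0.226     ]] worktop back edge [[1.0753476e+00 4.3483455e-04 0.0000000e+00]] brush [[ 0.55613255 -0.34286284  0.02      ]] blackbox [[ 0.57577244 -0.30719997  0.08      ]] [[ 0.5968824  -0.18949053  0.08      ]]
```

View pics/d_lid.png

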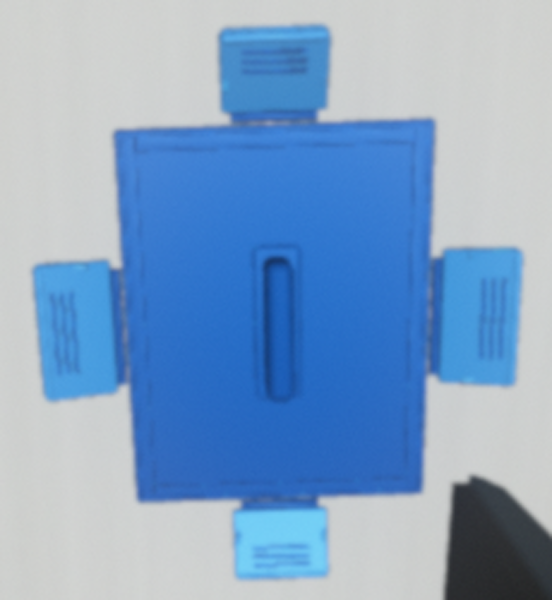

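View pics/d_tub.png

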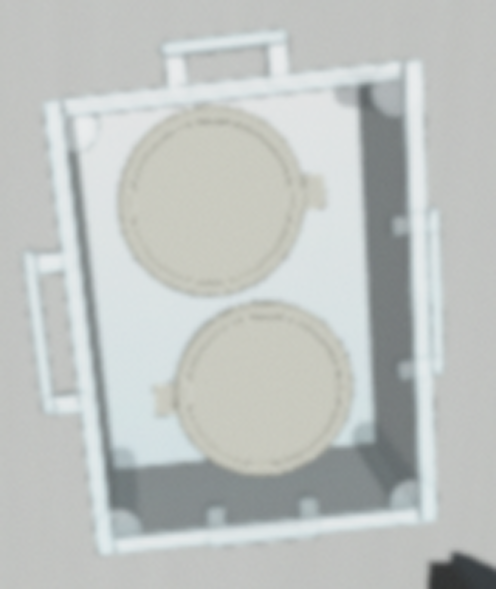

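```bash
python3 - <<'E'
from h import *
def L(n):
    d=np.load(n);return {k:d[k] for k in("intrinsics","cam_to_world")}
def quad(P,nm):
    print(nm,P.mean(0).round(4),"len",[round(1e3*np.linalg.norm(P[i]-P[(i+1)%4]),1) for i in range(4)])
    # order: TL TR BR BL, image right=+x, down=-y
    for a,b in((0,1),(3,2)): v=P[b]-P[a];print(" xdir",np.degrees(np.arctan2(v[1],v[0])).round(2))
    for a,b in((3,0),(2,1)): v=P[b]-P[a];print(" ydir",np.degrees(np.arctan2(v[1],v[0])).round(2)-90)
cl=L("b_lid.npz");ct=L("b_tub.npz");ch=L("b_hood.npz")
quad(onz(cl,np.array([[115,131],[433,121],[421,491],[138,500]])/2.4+[230,70],.014),"lid")
quad(onz(ct,np.array([[46,103],[420,62],[436,519],[100,552]])/3.1+[280,90],.084),"tub")
h=np.array([[264,258],[293,258],[289,398],[266,398]])/2.4+[230,70]
print("handle c",onz(cl,h,.038).mean(0),onz(cl,h,.038))
# box corner
o1,d1=ray(cl,[[527,237]]);o2,d2=ray(ch,[[182,168]])
A=np.c_[d1[0],-d2[0]];s=np.linalg.lstsq(A,o2-o1,rcond=None)[0];print("box",o1+s[0]*d1[0],o2+s[1]*d2[0])
# tub rim in hood view check
print(proj(ch,[[.43,.1,.084],[.55,.1,.084]]))
E
```

```text
lid [ 0.486  -0.1922  0.014 ] len [np.float64(131.6), np.float64(164.9), np.float64(131.9), np.float64(165.4)]
 xdir 1.78
 xdir 1.99
 ydir 1.9399999999999977
 ydir 2.019999999999996
tub [0.4898 0.1732 0.084 ] len [np.float64(113.7), np.float64(147.4), np.float64(114.1), np.float64(147.4)]
 xdir 6.08
 xdir 6.09
 ydir 6.150000000000006
 ydir 6.299999999999997
handle c [ 0.48497453 -0.1903395   0.038     ] [[ 0.47869784 -0.16068411  0.038     ]
 [ 0.4904646  -0.16067558  0.038     ]
 [ 0.4902489  -0.21999638  0.038     ]
 [ 0.48048678 -0.22000194  0.038     ]]
box [ 0.68921099 -0.23148905  0.00396178] [ 0.69032431 -0.22834553  0.0036206 ]
[[421.87166892  67.08103326]
 [399.77719823 149.19151903]]
```

```bash
python3 - <<'E'
from h import *
d=np.load("b_hood.npz");ch={k:d[k] for k in("intrinsics","cam_to_world")}
print(onz(ch,[[85,157],[182,168],[78,195],[258,185],[375,185],[462,178]],0).round(3), "lid back edge",onz(ch,[[118,108],[238,105]],.014).round(3),"brush",onz(ch,[[63,112]],0))
print("tub rim far corners",onz(ch,[[405,148],[529,144]],.0).round(3))
E
```

```text
[[ 0.667 -0.378  0.   ]
 [ 0.695 -0.23   0.   ]
 [ 0.775 -0.448  0.   ]
 [ 0.743 -0.11   0.   ]
 [ 0.743  0.099  0.   ]
 [ 0.723  0.247  0.   ]] lid back edge [[ 0.55  -0.268  0.014]
 [ 0.544 -0.107  0.014]] brush [[ 5.70340727e-01 -3.57182375e-01  5.55111512e-17]]
tub rim far corners [[0.645 0.133 0.   ]
 [0.636 0.323 0.   ]]
```

```bash
python3 - <<'E'
from h import *
R=rot(1.95)
arm.move_to(np.array([.4855,-.1915,.06]),R)
arm.move_l(np.array([.4855,-.1915,.0165]),feed=.1)
print(arm.current_force())
print(arm.grip(0.0),arm.current_width(),arm.current_force(),arm.current_ee_pos(),arm.current_t())
arm.move_l(np.array([.4855,-.1915,.16]),feed=.2)
print(arm.current_force(),arm.current_width())
R=rot(6.15)
arm.move_to(np.array([.4898,.173,.16]),R)
p=arm.current_ee_pos();cal=arm.get_calibration("wrist");im=arm.snapshot("wrist");save("e_hand",im);np.savez("e_hand.npz",**cal,im=im,p=p)
im=arm.snapshot("scene");save("e_scene",im,(270,160,430,360),3)
print(p,arm.current_t(),arm.current_force(),arm.current_torque())
E
```

```text
[-0.20233746  0.13408115  0.10123899]
False 0.011588247309472487 [ 0.3747068   1.06212351 -0.89590545] [ 0.48554361 -0.19151721  0.01649868] 8.7
[ 0.03522147  1.07683799 -4.03946246] 0.01193441905482869
[0.49010177 0.17213778 0.15981725] 11.0333 [ 0.61353714 -0.13851009 -3.78628978] [-0.11272214  0.05720305 -0.01987931]
```

View pics/e_hand.png

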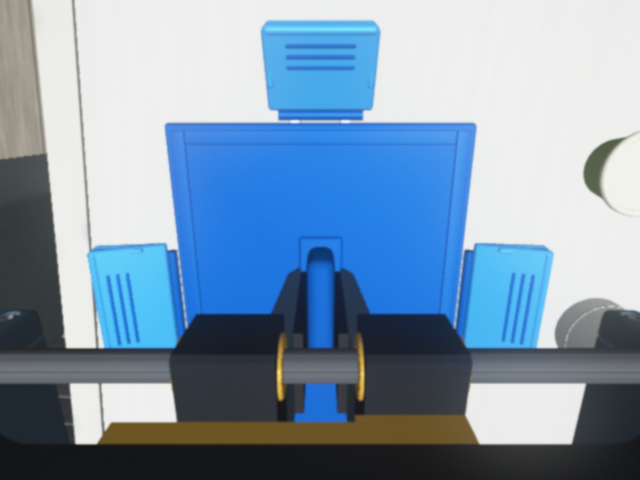

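View pics/e_scene.png

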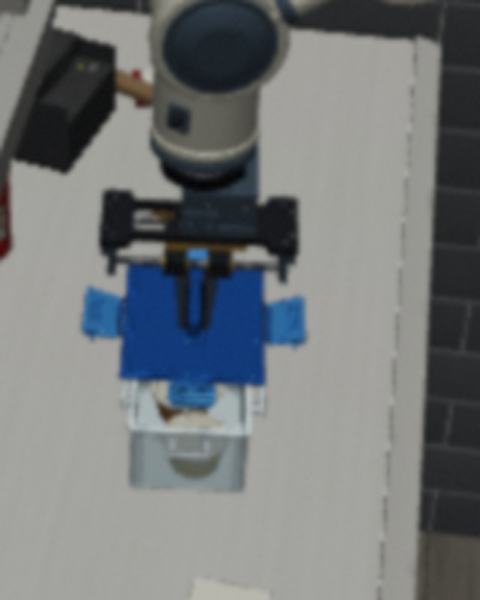

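```bash
python3 - <<'E'
from h import *
d=np.load("e_hand.npz");c={k:d[k] for k in("intrinsics","cam_to_world")};p=d["p"]
# plate lid edge in hand, tool axes yaw 6.15
P=onz(c,[[166,124],[475,124],[167,131],[474,131]],p[2]-.0025)
a=np.radians(6.15);ex=np.array([np.cos(a),np.sin(a)]);ey=np.array([-ex[1],ex[0]])
q=(P-p)[:,:2];print((q@ex*1e3).round(2),(q@ey*1e3).round(2))
# same lid edges, first view, rel. to commanded grasp
d=np.load("b_lid.npz");c={k:d[k] for k in("intrinsics","cam_to_world")}
P=onz(c,np.array([[115,131],[433,121],[421,491],[138,500]])/2.4+[230,70],.014)
a=np.radians(1.95);ex=np.array([np.cos(a),np.sin(a)]);ey=np.array([-ex[1],ex[0]])
q=P[:,:2]-[.4855,-.1915];print((q@ex*1e3).round(2),(q@ey*1e3).round(2))
E
```

```text
[-65.77  65.   -65.68  64.91] [82.48 82.38 79.62 79.53]
[-65.41  66.23  66.42 -65.45] [ 82.09  81.69 -83.19 -83.29]
```

```bash
python3 - <<'E'
from h import *
arm.move_l(np.array([.4898,.1732,.106]),feed=.12)
for z in (.102,.100,.098,.096,.094,.092,.0905):
    arm.move_l(np.array([.4898,.1732,z]),feed=.04)
    f=arm.current_force();print(z,f.round(2),arm.current_ee_pos().round(4),arm.current_torque().round(2))
    if f[2]>8: break
print(arm.current_t())
E
```

```text
0.102 [-0.2   0.53 -2.91] [0.49   0.1732 0.1023] [-0.05  0.03 -0.06]
0.1 [-0.18  0.88 -3.09] [0.4898 0.1732 0.1   ] [-0.05  0.08  0.03]
0.098 [ 0.07 -0.39 -3.06] [0.4897 0.1732 0.0979] [-0.05  0.09  0.03]
0.096 [ 0.22 -0.42 -3.45] [0.4897 0.1732 0.0959] [-0.1   0.06  0.04]
0.094 [-0.84 -0.15 -3.3 ] [0.4897 0.1732 0.0939] [-0.07  0.04 -0.03]
0.092 [ 0.18 -0.8  -3.52] [0.4897 0.1732 0.0919] [-0.11 -0.02 -0.01]
0.0905 [ 0.    0.67 -1.59] [0.4898 0.1732 0.0905] [-0.1   0.02 -0.03]
13.3833
```

```bash
python3 - <<'E'
from h import *
for z in (.0898,.089,.0882):
    arm.move_l(np.array([.4898,.1732,z]),feed=.04);f=arm.current_force();print(z,f.round(2))
    if f[2]>2: break
arm.grip(.05)
print(arm.current_force(), arm.current_ee_pos())
arm.move_l(np.array([.47,.155,.25]),feed=.25)
cal=arm.get_calibration("wrist");im=arm.snapshot("wrist");save("f",im);np.savez("f.npz",**cal,im=im)
print(arm.current_t())
im=arm.snapshot("scene");save("f_scene",im,(250,220,410,380),4)
E
```

```text
0.0898 [-3.7  -0.96 13.05]
[0.51755977 0.09430513 0.25322076] [0.48980994 0.17320741 0.08977409]
15.2167
```

View pics/f.png

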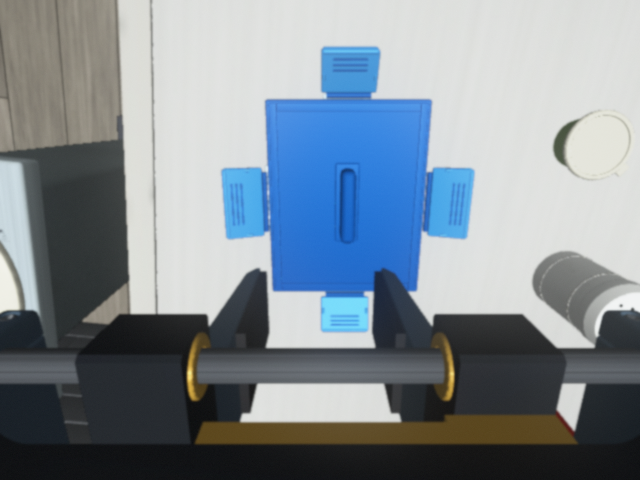

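View pics/f_scene.png

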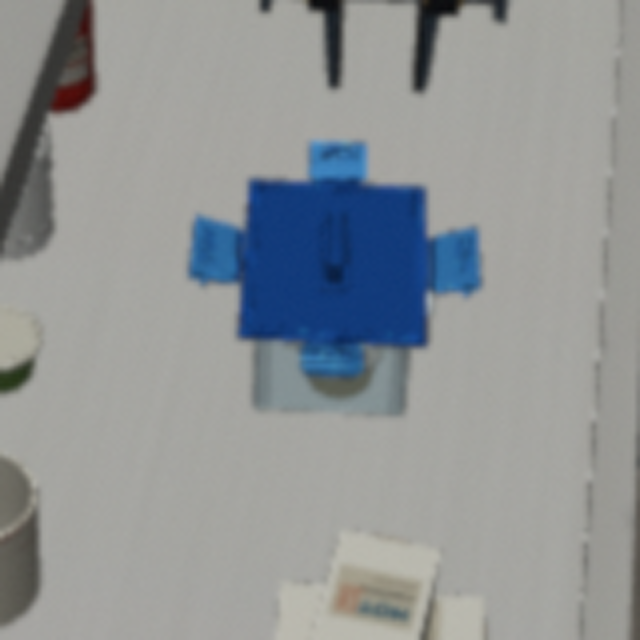

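```bash
cat > press.py <<'E'
from h import *
import sys
YAW=6.15
def setup(c,yaw=YAW):
    a=np.radians(yaw);ex=np.array([np.cos(a),np.sin(a)]);ey=np.array([-ex[1],ex[0]])
    return {"front":(-ex,70,yaw+90),"back":(ex,70,yaw+90),"left":(ey,87,yaw),"right":(-ey,87,yaw)}
def press(name,c,HW=16,zlow=.047,fmax=9,start=21):
    n,h,ty=setup(c)[name];c=np.array(c);R=rot(ty)
    pt=lambda inner,z:np.r_[c+n*(h+inner+HW)/1e3,z]
    arm.move_to(pt(start,.15),R); arm.move_l(pt(start,.125),feed=.15)
    f0=np.mean([arm.current_force() for _ in range(3)],0)
    log=[]
    for z in (.11,.095,.08,.068,.060,.053,zlow):
        arm.move_l(pt(start,z),R,feed=.08);f=arm.current_force()-f0
        log.append((round(z,3),round(float(f[:2]@n),1),round(float(f[2]),1)))
        if f[2]>7 or f[:2]@n>8: print("STOP",log);return False
    print(name,"descend (z,Fout,Fz)",log)
    log=[];peak=0;s=start;done=False
    while s>-6:
        s-=.4 if (not log or log[-1][1]<1.5) else .25
        arm.move_l(pt(s,zlow),R,feed=.02);f=arm.current_force()-f0;fo=float(f[:2]@n)
        log.append((round(s,2),round(fo,1),round(float(f[2]),1)))
        peak=max(peak,fo)
        if fo>fmax: break
    print("push (inner,Fout,Fz)",log,"t",arm.current_t())
E
python3 - <<'E'
from h import *
d=np.load("f.npz");c={k:d[k] for k in("intrinsics","cam_to_world")}
P=onz(c,[[265.5,99.5],[431.5,99.5],[418.5,291],[273,291]],.088);print(P.round(4),P.mean(0))
for a,b in((0,1),(3,2)): v=P[b]-P[a];print(np.degrees(np.arctan2(v[1],v[0])),np.linalg.norm(v))
v=P[0]-P[3];print(np.degrees(np.arctan2(v[1],v[0]))-90,np.linalg.norm(v))
c=np.array([.4898,.1732])
from press import setup
for k,(n,h,ty) in setup(c).items():
    for z in(.15,.047):print(k,np.round(arm.solve_ik(np.r_[c+n*(h+37)/1e3,z],rot(ty))))
E
```

```text
[[0.415  0.2483 0.088 ]
 [0.5464 0.2624 0.088 ]
 [0.5663 0.0971 0.088 ]
 [0.4329 0.0826 0.088 ]] [0.49013774 0.1726117  0.088     ]
6.1518276080374275 0.1322158307172831
6.169818512620195 0.1342236025949393
6.16236495988629 0.16658884835931634
front [ 15.  17. 110.  -0.  53. -82.]
front [ 15.  28. 116.  -0.  35. -82.]
back [ 12.  32.  81.  -0.  67. -84.]
back [ 12.  39.  86.  -0.  54. -84.]
left [26. 27. 91. -0. 62. 20.]
left [26. 36. 96. -0. 49. 20.]
right [-1. 23. 98. -0. 58. -7.]
right [ -1.  33. 104.  -0.  44.  -7.]
```

```bash
python3 - <<'E'
s=open("press.py").read()
s=s.replace("        if fo>fmax: break\n","""        if fo>fmax: break
        if not done and peak>=2.8 and fo<peak-1.8: done=True;sn=s;print("SNAP at",round(s,2),"peak",round(peak,1))
        if done and (fo>5 or s<sn-2): break
""")
s+="""    arm.move_l(pt(max(s+6,start-4),zlow),R,feed=.15);arm.move_l(pt(max(s+6,start-4),.15),R,feed=.25)
    return done
if __name__=="__main__":
    arm.grip(0) if arm.current_width()>.005 else 0
    print(press(sys.argv[1],[.4898,.1730]))
    im=arm.snapshot("scene");save("s_"+sys.argv[1],im,(250,220,410,380),4)
    im=arm.snapshot("top");save("t_"+sys.argv[1],im,(200,240,340,350),5)
    print(arm.current_t())
"""
open("press.py","w").write(s)
E
python3 press.py front
```

```text
front descend (z,Fout,Fz) [(0.11, 0.3, -0.5), (0.095, -0.5, -0.8), (0.08, -0.2, 0.2), (0.068, -0.6, -0.4), (0.06, -0.4, -0.2), (0.053, -0.8, -1.5), (0.047, 0.5, -0.6)]
push (inner,Fout,Fz) [(20.6, 0.5, -0.8), (20.2, 0.7, 0.3), (19.8, 1.7, -1.3), (19.55, 1.0, -0.9), (19.15, 1.2, -1.6), (18.75, 0.7, -0.8), (18.35, 0.3, -1.5), (17.95, 0.1, -0.8), (17.55, 0.8, -0.1), (17.15, -0.1, -0.2), (16.75, 0.2, -0.0), (16.35, 0.7, -0.0), (15.95, 1.6, -1.4), (15.7, 0.5, -1.6), (15.3, 0.6, -1.0), (14.9, 2.8, -1.2), (14.65, 4.4, -1.2), (14.4, 6.0, -1.8), (14.15, 7.2, -1.2), (13.9, 7.8, -0.6), (13.65, 8.5, -0.4), (13.4, 9.2, 0.4)] t 25.3917
False
26.3
```

View pics/s_front.png

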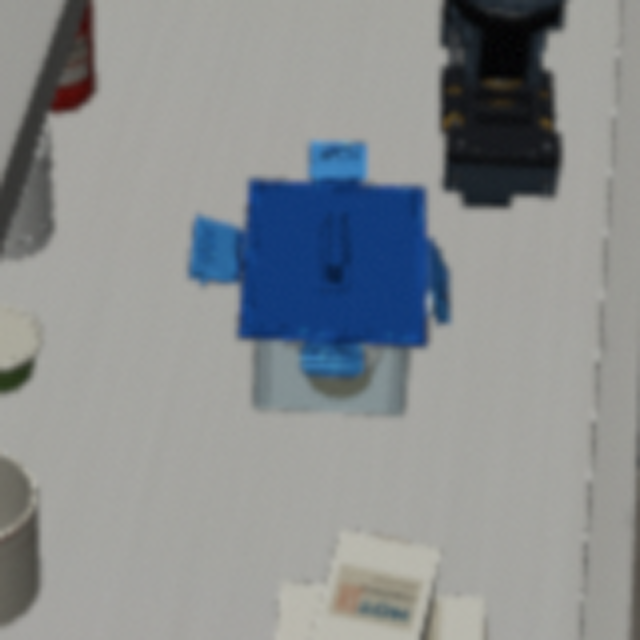

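View pics/t_front.png

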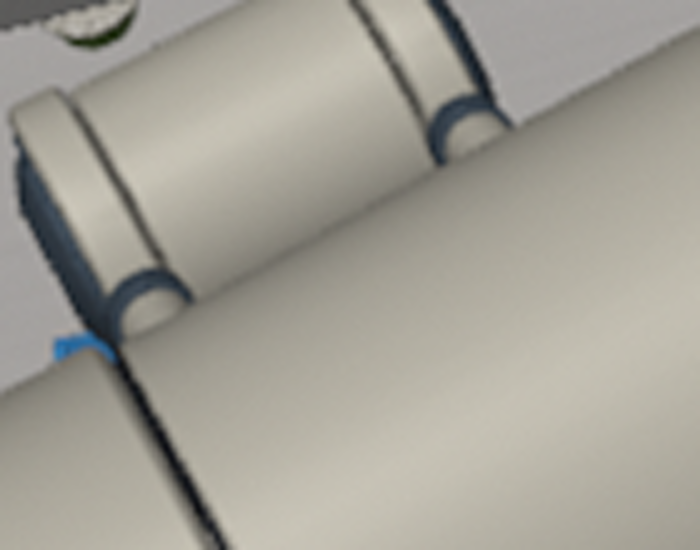

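```bash
python3 - <<'E'
from h import *
cal=arm.get_calibration("scene");a=np.radians(6.15);ex=np.array([np.cos(a),np.sin(a)]);ey=np.array([-ex[1],ex[0]])
c=np.array([.4898,.173])
for th in (1.0,1.2,1.3,1.4,1.5):
  u=70+34*np.cos(th)+8.5*np.sin(th);z=86-34*np.sin(th)+8.5*np.cos(th)
  print(th,[((proj(cal,np.r_[c-ex*u/1e3+ey*v/1e3,z/1e3])[0]-[250,220])*4).round() for v in(-30,30)])
E
sed -i 's/s-=.4 if/s-=.6 if/; s/feed=.02/feed=.03/' press.py
python3 press.py back
```

```text
1.0 [array([465., 260.]), array([467., 317.])]
1.2 [array([458., 264.]), array([459., 321.])]
1.3 [array([454., 266.]), array([455., 323.])]
1.4 [array([449., 267.]), array([450., 324.])]
1.5 [array([445., 268.]), array([446., 325.])]
back descend (z,Fout,Fz) [(0.11, -1.0, 0.8), (0.095, -0.6, 1.2), (0.08, -0.3, 0.2), (0.068, 0.1, -0.1), (0.06, -0.1, 0.9), (0.053, 0.6, -0.5), (0.047, 0.8, 0.3)]
SNAP at 12.25 peak 3.5
push (inner,Fout,Fz) [(20.4, 1.1, -0.4), (19.8, 0.7, 0.3), (19.2, 0.7, -0.1), (18.6, 0.2, -0.8), (18.0, 1.3, 0.1), (17.4, 0.8, -0.4), (16.8, 0.1, -0.8), (16.2, 0.9, -0.8), (15.6, 0.6, -0.2), (15.0, 2.4, -0.7), (14.75, 2.8, -2.2), (14.5, 3.1, -1.0), (14.25, 3.2, -1.9), (14.0, 3.5, -1.4), (13.75, 3.2, -1.5), (13.5, 2.8, -0.3), (13.25, 1.8, -0.6), (13.0, 2.1, -1.1), (12.75, 2.3, -0.3), (12.5, 3.0, -0.9), (12.25, 1.4, -1.0), (11.65, 1.7, -0.2), (11.4, 0.9, -0.9), (10.8, 2.6, -0.2), (10.55, 0.5, 0.2), (9.95, 0.8, -0.1)] t 36.025
True
36.9333
```

View pics/s_back.png

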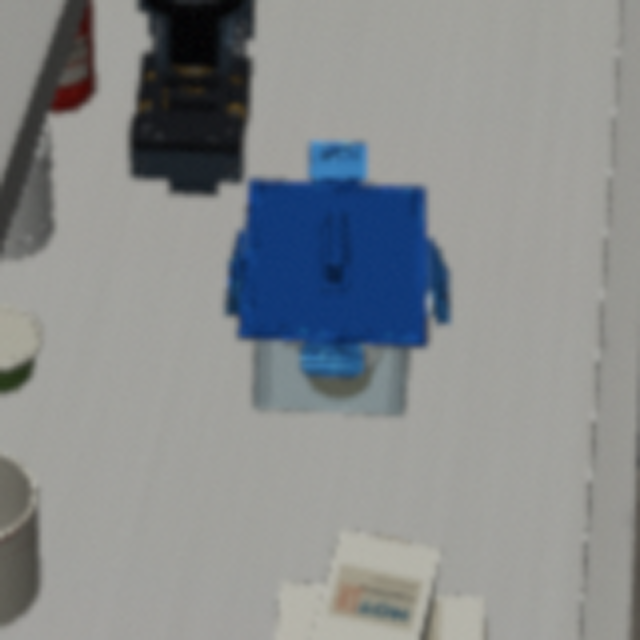

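View pics/t_back.png

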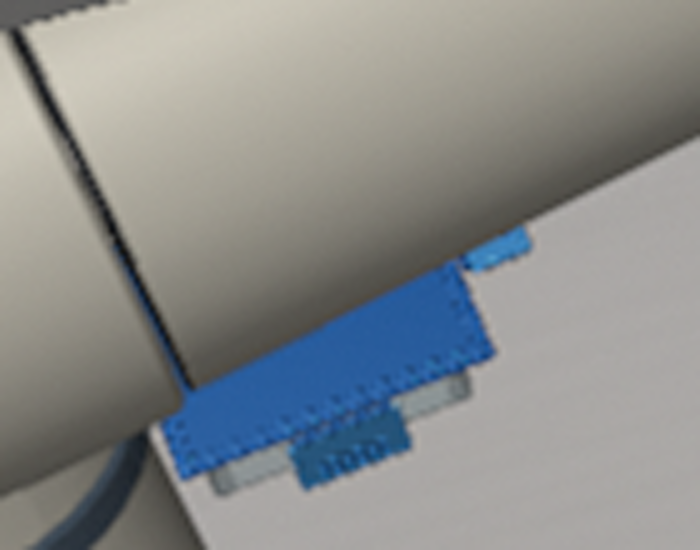

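```bash
sed -i 's/(.11,.095,.08,.068,.060,.053,zlow)/(.105,.075,zlow)/; s/s<sn-2/s<sn-1.5/; s/.move_l(pt(start,z),R,feed=.08)/.move_l(pt(start,z),R,feed=.1)/' press.py
sed -i '/snapshot("top")/d' press.py
python3 press.py left
```

```text
left descend (z,Fout,Fz) [(0.105, 1.5, -0.3), (0.075, -0.0, -0.5), (0.047, 2.4, -0.3)]
SNAP at 19.4 peak 3.8
push (inner,Fout,Fz) [(20.4, 3.8, -0.8), (20.15, 2.6, -1.9), (19.9, 2.6, -1.1), (19.65, 2.7, -1.3), (19.4, 1.3, -1.4), (18.8, 0.7, -1.0), (18.2, 0.9, -0.6), (17.6, 0.9, -0.5)] t 42.1417
True
43.0
```

View pics/s_left.png

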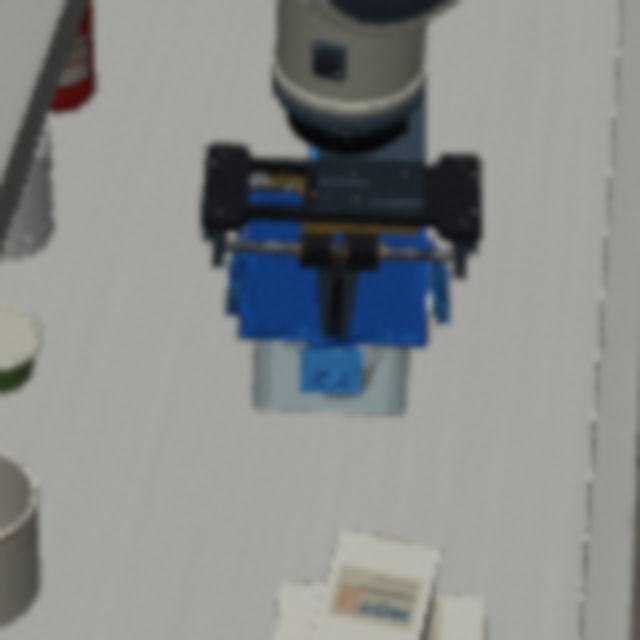

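```bash
python3 - <<'E'
from h import *
cal=arm.get_calibration("scene");a=np.radians(6.15);ex=np.array([np.cos(a),np.sin(a)]);ey=np.array([-ex[1],ex[0]])
c=np.array([.4898,.173])
for th in (-.5,0,.3,.9,1.2,1.3,1.4):
  u=87+34*np.cos(th)+8.5*np.sin(th);z=86-34*np.sin(th)+8.5*np.cos(th)
  u2=87+34*np.cos(th);z2=86-34*np.sin(th)
  print(th,[((proj(cal,np.r_[c+ey*U/1e3,Z/1e3])[0]-[250,220])*4).round() for U,Z in((u,z),(u2,z2))])
E
python3 press.py right
python3 - <<'E'
from h import *
arm.move_to(np.array([.45,.15,.26]),rot(6.15))
cal=arm.get_calibration("wrist");im=arm.snapshot("wrist");save("g",im);np.savez("g.npz",**cal,im=im)
im=arm.snapshot("scene");save("g_s",im,(250,220,410,380),4)
print(arm.current_t())
E
```

```text
-0.5 [array([335., 346.]), array([334., 358.])]
0 [array([334., 371.]), array([333., 379.])]
0.3 [array([333., 382.]), array([333., 388.])]
0.9 [array([332., 394.]), array([332., 392.])]
1.2 [array([332., 393.]), array([332., 388.])]
1.3 [array([332., 392.]), array([332., 386.])]
1.4 [array([332., 390.]), array([332., 383.])]
right descend (z,Fout,Fz) [(0.105, -0.8, -0.9), (0.075, 0.0, 0.4), (0.047, 0.8, -0.9)]
SNAP at 13.0 peak 3.4
push (inner,Fout,Fz) [(20.4, 0.3, 0.4), (19.8, 0.6, -0.0), (19.2, -0.1, -0.4), (18.6, 0.1, 0.3), (18.0, 0.6, -0.1), (17.4, -0.1, 0.0), (16.8, 0.3, -0.6), (16.2, 0.4, -0.9), (15.6, 0.7, -1.0), (15.0, 2.2, -2.1), (14.75, 3.4, -1.5), (14.5, 3.1, -1.7), (14.25, 2.3, -1.8), (14.0, 1.7, -2.3), (13.75, 2.0, -1.3), (13.5, 2.3, -0.7), (13.25, 2.7, -1.7), (13.0, 1.3, -0.7), (12.4, 1.5, -0.8), (12.15, 1.8, -1.7), (11.9, 1.8, -1.0), (11.65, 2.2, -2.1), (11.4, 2.3, -1.3)] t 51.2833
True
52.1417
52.9083
```

View pics/g.png

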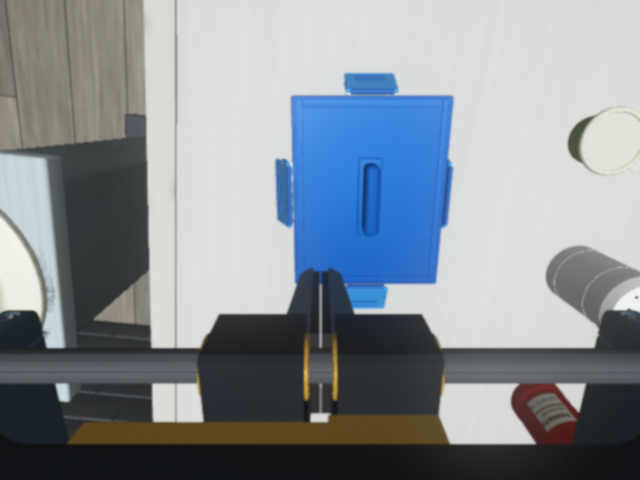

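View pics/g_s.png

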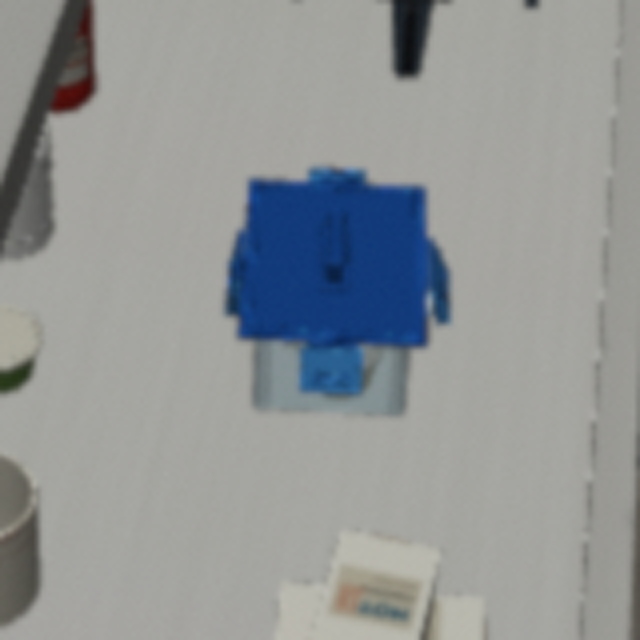

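```bash
python3 - <<'E'
from h import *
d=np.load("g.npz");w={k:d[k] for k in("intrinsics","cam_to_world")};save("g2",d["im"],(260,60,470,320),2.3)
cal=arm.get_calibration("scene");a=np.radians(6.15);ex=np.array([np.cos(a),np.sin(a)]);ey=np.array([-ex[1],ex[0]])
P=onz(w,[[291.5,96],[452.5,96],[436.5,283],[295,283]],.088);print(P.mean(0))
c=P.mean(0)[:2]
for nm,n,h in(("right",-ey,87),("left",ey,87),("front",-ex,70),("back",ex,70)):
 for th in (0,.3,.6,.9,1.2,1.3,1.4,1.6):
  r=[]
  for rr,t in((34,8.5),(34,0)):
   u=h+rr*np.cos(th)+t*np.sin(th);z=86-rr*np.sin(th)+t*np.cos(th)
   X=np.r_[c+n*u/1e3,z/1e3];r+=[(proj(w,X)[0]).round(),((proj(cal,X)[0]-[250,220])*4).round()]
  print(nm,th,*r)
E
```

```text
[0.48957061 0.17264573 0.088     ]
right 0 [365. 322.] [341. 141.] [364. 318.] [341. 149.]
right 0.3 [364. 318.] [340. 150.] [363. 312.] [340. 161.]
right 0.6 [363. 311.] [340. 162.] [362. 304.] [339. 173.]
right 0.9 [362. 302.] [339. 176.] [361. 294.] [339. 187.]
right 1.2 [361. 293.] [339. 189.] [361. 284.] [338. 199.]
right 1.3 [361. 289.] [339. 194.] [361. 281.] [338. 203.]
right 1.4 [361. 286.] [338. 198.] [361. 278.] [338. 207.]
right 1.6 [361. 279.] [338. 206.] [361. 272.] [338. 213.]
left 0 [375.  43.] [334. 370.] [374.  45.] [334. 379.]
left 0.3 [374.  44.] [334. 382.] [372.  49.] [333. 387.]
left 0.6 [372.  49.] [333. 390.] [371.  57.] [333. 392.]
left 0.9 [370.  58.] [333. 394.] [369.  67.] [333. 392.]
left 1.2 [369.  68.] [333. 393.] [368.  78.] [333. 388.]
left 1.3 [369.  72.] [333. 392.] [368.  82.] [333. 386.]
left 1.4 [368.  76.] [333. 390.] [368.  86.] [333. 383.]
left 1.6 [368.  84.] [333. 385.] [368.  94.] [333. 376.]
front 0 [249. 198.] [481. 256.] [251. 196.] [481. 265.]
front 0.3 [250. 195.] [482. 267.] [254. 194.] [477. 275.]
front 0.6 [254. 193.] [478. 277.] [261. 192.] [470. 283.]
front 0.9 [261. 191.] [470. 286.] [269. 190.] [460. 290.]
front 1.2 [270. 190.] [459. 292.] [279. 189.] [448. 295.]
front 1.3 [274. 190.] [455. 294.] [282. 189.] [443. 296.]
front 1.4 [277. 189.] [450. 295.] [286. 189.] [439. 296.]
front 1.6 [284. 189.] [441. 297.] [293. 189.] [429. 296.]
back 0 [490. 198.] [195. 243.] [486. 196.] [195. 252.]
back 0.3 [486. 195.] [193. 253.] [480. 194.] [197. 262.]
back 0.6 [479. 193.] [196. 264.] [471. 192.] [203. 271.]
back 0.9 [470. 191.] [203. 273.] [461. 190.] [212. 279.]
back 1.2 [459. 190.] [213. 281.] [450. 190.] [224. 284.]
back 1.3 [456. 190.] [217. 283.] [446. 189.] [228. 286.]
back 1.4 [452. 189.] [221. 285.] [443. 189.] [233. 287.]
back 1.6 [444. 189.] [230. 287.] [436. 189.] [242. 287.]
```

View pics/g2.png

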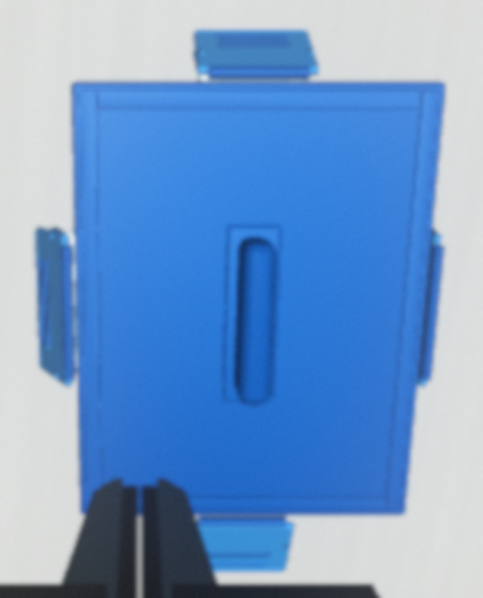

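```bash
python3 - <<'E'
from press import *
c=np.array([.4898,.1730]);n,h,ty=setup(c)["right"];R=rot(ty);HW=16
pt=lambda inner,z:np.r_[c+n*(h+inner+HW)/1e3,z]
arm.move_to(pt(20,.13),R);f0=np.mean([arm.current_force() for _ in range(3)],0)
arm.move_l(pt(20,.046),R,feed=.15);print(((arm.current_force()-f0)[:2]@n).round(1))
arm.move_l(pt(12,.046),R,feed=.06);s=12.;log=[];peak=0;sn=None
print(arm.current_t())
while s>-4 and arm.current_t()<62.5:
    s-=.4 if (not log or log[-1][1]<3) else .25
    arm.move_l(pt(s,.046),R,feed=.05);fo=float((arm.current_force()-f0)[:2]@n);log.append((round(s,2),round(fo,1)));peak=max(peak,fo)
    if sn is None and peak>3.5 and fo<peak-2.2: sn=s;print("SNAP",s,peak)
    if fo>8.5 or (sn is not None and (fo>6 )): break
print(log,arm.current_t())
arm.move_l(pt(s+8,.046),R,feed=.2);
print(arm.current_t())
im=arm.snapshot("scene");save("k_s",im,(250,220,410,380),4)
E
```

```text
0.5
54.625
[(11.6, 0.1), (11.2, 0.8), (10.8, 1.1), (10.4, 1.7), (10.0, 1.2), (9.6, 0.4), (9.2, -0.3), (8.8, -0.4), (8.4, -0.4), (8.0, -0.1), (7.6, -0.5), (7.2, -1.2), (6.8, 1.1), (6.4, 0.9), (6.0, 1.8), (5.6, 1.6), (5.2, 5.3), (4.95, 8.2), (4.7, 9.3)] 59.375
59.625
```

View pics/k_s.png

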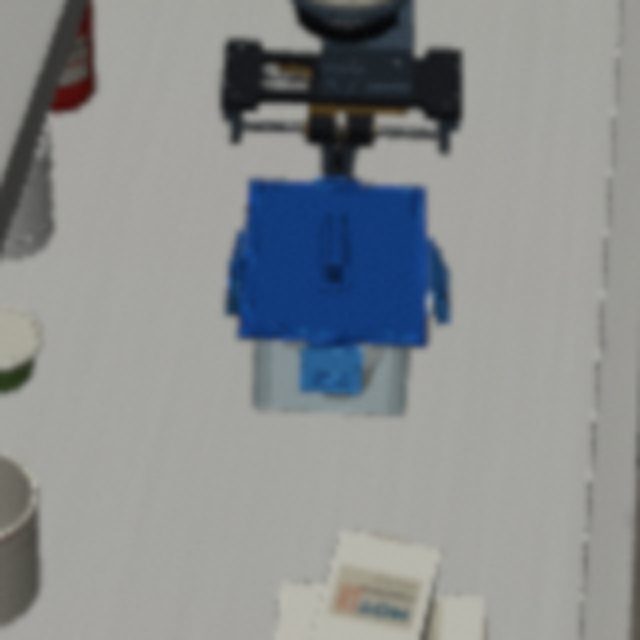

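```bash
python3 - <<'E'
from press import *
c=np.array([.4898,.1730]);n,h,ty=setup(c)["right"];R=rot(ty)
p=np.r_[c+n*(h+46+16)/1e3,.06]
arm.move_l(p,R,feed=.2)
im=arm.snapshot("scene");save("l_s",im,(250,220,410,380),4)
print(arm.current_t(),arm.current_force())
E
```

```text
60.0583 [-0.45386469  0.51400229 -0.53806703]
```

View pics/l_s.png

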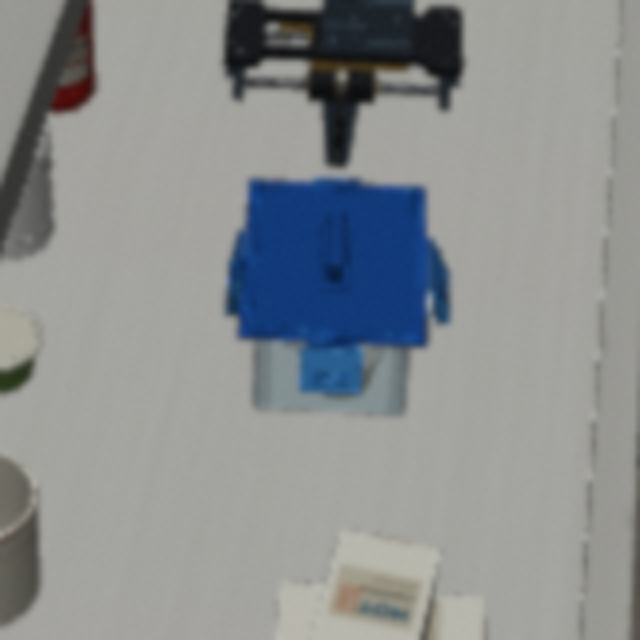

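```bash
python3 - <<'E'
from h import *
arm.sleep(.6)
im=arm.snapshot("scene");save("m_s",im,(250,220,410,380),4)
a=cv2.imread("pics/l_s.png");b=cv2.imread("pics/m_s.png");d=cv2.absdiff(a,b)[140:420,180:500];print(d.max(),d.mean(),arm.current_t())
E
```

```text
17 0.7037053571428571 60.7083
```

Nothing has moved since the last picture, so the right flap is still down. I'm handing in now.

```bash
python3 -c "
from rig import arm
arm.sign_off();print(arm.current_t())"
```

```text
the job is handed in; nothing more can be done
the job is handed in; nothing more can be done
```

The lid is home on the tub and all four clip flaps looked snapped down in the last pictures. I handed the job in at about 60.7 s of the 66 s allowed; no verdict is reported.

- **Lid:** I gripped it by the handle and it went into the mouth without resistance. It then stopped hard at the expected height with about 13 N on the gripper. A later wrist picture put its centre within 1 mm of the tub centre I measured, turned the same way as the tub.
- **Clip flaps:** Before the final right-flap press, pictures gave angles of about 1.37 rad (front), 1.4 (back) and 1.33 (left). The highest force I read on any flap was 9.3 N, against the 20 N limit.
- **Right flap, first try failed:** I took a small dip in force for the snap, and a picture then showed the flap back at about 0.7 rad. I pressed it again, further in, until it went hard at 9.3 N. It was still down about 1 s after I let go.
- **Less certain:**
  - I never felt a clear snap on the front flap or on the right flap's second press. I judged those two by the hard stop and by their staying down.
  - I checked the right flap's final position only in the scene view, where it is hidden under the lid edge, so I have no measured angle for it.
- **Other things on the worktop:** I did not touch any of them knowingly, but I did not re-measure where they stand.

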